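Find the full rivet tin by feel

ROBOT

A 6-joint arm with a two-finger parallel gripper is mounted at the origin on the work surface. World frame = base frame: x ahead of the robot, y to its left, z up, the work surface at z = 0. Lengths are in mm, angles in rad, forces in N, time in s.
With the tool pointing down it reaches from about 275 to 725 mm from the base axis. Payload 5.6 kg.
Tool frame: the origin (TCP) lies midway between the tips of the shut fingers; the grasp point (between the pads) lies ctrl.grip_depth behind it (ctrl.grip_depth is the distance from the TCP to the grasp point, in mm); z points along the fingers, y is the line along which they close (so a half turn about z gives the same grasp; the last joint's range is limited). The gripper opens to 85 mm and grips with 20 to 120 N. Pads are 22 mm wide; open, the fingers measure 114 mm over their backs; the gripper's body (76 mm by 85 mm) begins 54 mm behind the grasp point. The pads swing forward as they close: fully open they stand 13 mm farther back than shut.
Start: joints at [-0.817, 0.255, 0.108, 0, -1.424, -0.285], TCP at [248.516, -490.645, 231.283] pointing down, gripper open.
Joint ranges: [-2.95, 2.95], [-1.21, 1.97], [-1.09, 1.5], [-2.87, 1.71], [-2.94, -0.07], [-3.05, 3.05]. Speed limits (rad/s): [2.57, 2.57, 3.14, 3.14, 3.14, 3.14].

INTERFACE

Orientations are given as a unit quaternion [w, x, y, z].
In Python, from rig import ctrl, eyes, hand_in gives the robot as it stands. The module is installed in compiled form; this text tells all that it offers.
- The arm moves only by the shell command python3 -m jog 'ROWS'. ROWS is JSON, a list that holds one entry, the list of rows, each a list of 7 numbers: the turn, a rotation vector about the tool's x, y, z in degrees, then the shift along the tool's x, y, z in m, then the finger opening in m, from 0 to 0.0854. A call has 1 to 10 rows; each row is the pose to reach, as a shift and turn from the pose commanded when the call began, along the tool's axes at that moment; what a row does not reach only later rows make up. A row lasts 1/12 s, in which the tool goes at most 41.7 mm and 7.16 degrees, less where a joint would pass 70% of its speed; a pose out of reach is approached as far as the arm can. A call with a gripper value outside its range is refused whole. The fingers move at their own pace and stop on an object; the grip force is fixed at half the most. Time passes only in rows, so rows that repeat a pose let the fingers close. It gives the time, the measured TCP pose, the force, the opening and the grip force at its end, in the units of the state.
- ctrl.get_obs(): the state, without advancing time (a new reading comes with each control period).
- eyes.capture(name): name is "scene" or "top" or "wrist"; returns a dict with "img" (480x640x3 uint8, blue, green, red), "range_z" (480x640 float32, mm along the optical axis (not along the pixel's ray), 0 where there is no reading), "fx", "fy", "cx", "cy" (pixels), "camera_from_world" (4x4, takes a point from world to camera coordinates); the wrist camera has in their place "mount" (4x4, takes a point from camera to tool coordinates, whose origin is the TCP and whose axes are the flange's). Camera axes: x right, y up, looking along -z (the intrinsics and any distortion apply to the point x, -y, -z); pixel columns grow to the right and rows downward; lengths in mm; the calibration is good to about 2 mm. A picture is of the moment at which its call begins: read the wrist's pose just before it.
- hand_in(): hands the job in; it is judged then, once.
The state is a dict: "clock": time; "joints": joint angles; "joint_velocities": joint speeds; "joint_torque": joint torques, N m; "ee_pos": TCP position; "ee_rot": TCP orientation; "ft_force": force on the tool from outside, world axes, zero at the start; "moment": the same for the moment, N m; "opening": finger opening in mm; "grip_force": force on a finger pad.
Only numpy, scipy, OpenCV 4.12 (cv2) and the standard library are available. Lean on these libraries where they do the work, as an engineer would, in place of code of your own. Each camera call takes 0.05 s, during which the arm holds its last target. There are 200 camera calls.

TASK

Slide the clear cover of the tin rack fully back, away from you, and leave it open. Of the three look-alike tins in the rack, find the heaviest by lifting them: stand the two lighter ones upright on the green mat, and finish while still holding the heaviest one up in the gripper, upright and still, its underside at least 15 cm above the bench, touching nothing else. Never tip a tin over, and leave everything else on the bench where it is.

Things in the scene. Friction and masses are not known exactly. Their poses are not given: they have to be found in the camera images.
- rack: fixed open rack, left or right on the bench, turned up to 0.2 rad; three tins stand about 100 mm apart in a row along its y (x -25 to -5 mm) on its 6 mm base. Origin on the bench under it; +x to its back. Base x -65 to 205, y -170 to 170 mm; side walls 100 mm high, inner faces y +/-160; front lip 18 mm high at x -65 to -60. No dividers.
- cover (a joint): slide of the rack's clear cover, m: 0 closed (above the tins), 0.14 fully open (stop), along the rack's +x. Stays where left; about 2 N moves it. Plate 130 (x) by 340 by 5 mm, underside 100 mm above the bench, from 55 mm ahead of the handle's middle line to 75 mm behind; when open its front edge is at the rack's x 75 mm.
- cover_handle (a point): middle of the top face of the blue handle on the cover, 145 mm above the bench: an upright bar 14 mm thick along the rack's x, 110 mm long along the rack's y, standing 40 mm above the cover plate; it moves with the cover.
- mat: fixed green mat, on the other side of the bench from the rack, 240 (x) by 280 (y) mm, 6 mm thick, turned up to 0.2 rad; origin at the centre of its underside on the bench, z up. A seam roller lies on the strip along its +x edge (x above 60 mm); the rest is free and holds three tins side by side along y, 90 mm apart.
- tin_a: one of three closed tins that look the same (steel, brown label band, brass disc on the lid): upright cylinder, diameter 58 mm, height 85 mm, rigid; 0.15 to 0.8 kg. One is over 0.55 kg, the other two are under 0.35 kg; neither looks, name nor place tell which. Origin: centre of its underside; z up along its axis.
- tin_b: one of three closed tins that look the same (steel, brown label band, brass disc on the lid): upright cylinder, diameter 58 mm, height 85 mm, rigid; 0.15 to 0.8 kg. One is over 0.55 kg, the other two are under 0.35 kg; neither looks, name nor place tell which. Origin: centre of its underside; z up along its axis.
- tin_c: one of three closed tins that look the same (steel, brown label band, brass disc on the lid): upright cylinder, diameter 58 mm, height 85 mm, rigid; 0.15 to 0.8 kg. One is over 0.55 kg, the other two are under 0.35 kg; neither looks, name nor place tell which. Origin: centre of its underside; z up along its axis.
- seam_roller: leave alone: hand roller, 160 mm long, 26 mm high, lying along the mat's y on its far strip; origin under the middle of its length
- carton: leave alone: brown carton 60 x 120 x 50 mm on the rack's base behind the tins, middle about 150 mm behind the tin row; origin under its centre
- tape_roll: leave alone: flat roll of paper tape, 70 mm across, 30 mm high, at the back of the bench; origin under its centre
- pencil_pot: leave alone: wooden pot 70 mm across, 100 mm high, with pencils up to 170 mm high, at the back of the bench; origin under its centre
- press_block: leave alone: steel block 140 x 90 mm with an orange handle, 104 mm high, at the right side; origin under its centre
- tube: leave alone: upright cardboard tube 80 mm across, 140 mm high, at the left side; origin under its centre
- glue_jar: leave alone: white jar 70 mm across, 90 mm high, at the left side; origin under its centre

How it is judged (in metres and radians):
On the way, in this order (a step that is already met when the one before it is completed fails the run):
1. the cover is slid fully back (value of joint cover above 0.125 m), for 0.2 s.
2. the two lighter tins stand released on the mat ((((x of tin_b in the frame of mat between -0.12 and 0.12 m and y of tin_b in the frame of mat between -0.14 and 0.14 m and z of tin_b in the frame of mat between 0.002 and 0.011 m and angle between tin_b's own z axis and vertical below 0.15 rad and linear speed of tin_b below 0.05 m/s and contact force between the fingers and tin_b below 0.3 N and contact force between mat and tin_b between 0.8 and 4.5 N) and (x of tin_c in the frame of mat between -0.12 and 0.12 m and y of tin_c in the frame of mat between -0.14 and 0.14 m and z of tin_c in the frame of mat between 0.002 and 0.011 m and angle between tin_c's own z axis and vertical below 0.15 rad and linear speed of tin_c below 0.05 m/s and contact force between the fingers and tin_c below 0.3 N and contact force between mat and tin_c between 0.8 and 4.5 N)) or ((x of tin_a in the frame of mat between -0.12 and 0.12 m and y of tin_a in the frame of mat between -0.14 and 0.14 m and z of tin_a in the frame of mat between 0.002 and 0.011 m and angle between tin_a's own z axis and vertical below 0.15 rad and linear speed of tin_a below 0.05 m/s and contact force between the fingers and tin_a below 0.3 N and contact force between mat and tin_a between 0.8 and 4.5 N) and (x of tin_c in the frame of mat between -0.12 and 0.12 m and y of tin_c in the frame of mat between -0.14 and 0.14 m and z of tin_c in the frame of mat between 0.002 and 0.011 m and angle between tin_c's own z axis and vertical below 0.15 rad and linear speed of tin_c below 0.05 m/s and contact force between the fingers and tin_c below 0.3 N and contact force between mat and tin_c between 0.8 and 4.5 N)) or ((x of tin_a in the frame of mat between -0.12 and 0.12 m and y of tin_a in the frame of mat between -0.14 and 0.14 m and z of tin_a in the frame of mat between 0.002 and 0.011 m and angle between tin_a's own z axis and vertical below 0.15 rad and linear speed of tin_a below 0.05 m/s and contact force between the fingers and tin_a below 0.3 N and contact force between mat and tin_a between 0.8 and 4.5 N) and (x of tin_b in the frame of mat between -0.12 and 0.12 m and y of tin_b in the frame of mat between -0.14 and 0.14 m and z of tin_b in the frame of mat between 0.002 and 0.011 m and angle between tin_b's own z axis and vertical below 0.15 rad and linear speed of tin_b below 0.05 m/s and contact force between the fingers and tin_b below 0.3 N and contact force between mat and tin_b between 0.8 and 4.5 N)))), for 0.2 s.
At the end, for the whole second after the job is handed in: Heaviest tin held in the fingers, underside over 140 mm above the bench, within 0.25 rad of upright, still, touching nothing else; both lighter tins stand released on the mat (centres within its edges, within 0.15 rad of upright, each pressing on it with under 4.5 N); cover over 120 of 140 mm open (value of joint cover above 0.12 m and (((x of tin_b in the frame of mat between -0.12 and 0.12 m and y of tin_b in the frame of mat between -0.14 and 0.14 m and z of tin_b in the frame of mat between 0.002 and 0.011 m and angle between tin_b's own z axis and vertical below 0.15 rad and linear speed of tin_b below 0.05 m/s and contact force between the fingers and tin_b below 0.3 N and contact force between mat and tin_b between 0.8 and 4.5 N) and (x of tin_c in the frame of mat between -0.12 and 0.12 m and y of tin_c in the frame of mat between -0.14 and 0.14 m and z of tin_c in the frame of mat between 0.002 and 0.011 m and angle between tin_c's own z axis and vertical below 0.15 rad and linear speed of tin_c below 0.05 m/s and contact force between the fingers and tin_c below 0.3 N and contact force between mat and tin_c between 0.8 and 4.5 N) and height (world z) of tin_a above 0.14 m and angle between tin_a's own z axis and vertical below 0.25 rad and linear speed of tin_a below 0.05 m/s and contact force between the fingers and tin_a above 1 N and contact force between tin_a and rack below 0.1 N and contact force between tin_a and mat below 0.1 N and contact force between tin_a and tin_b below 0.1 N and contact force between tin_a and tin_c below 0.1 N and contact force between tin_a and seam_roller below 0.1 N and contact force between tin_a and carton below 0.1 N and contact force between tin_a and tape_roll below 0.1 N and contact force between tin_a and pencil_pot below 0.1 N and contact force between tin_a and press_block below 0.1 N and contact force between tin_a and tube below 0.1 N and contact force between tin_a and glue_jar below 0.1 N) or ((x of tin_a in the frame of mat between -0.12 and 0.12 m and y of tin_a in the frame of mat between -0.14 and 0.14 m and z of tin_a in the frame of mat between 0.002 and 0.011 m and angle between tin_a's own z axis and vertical below 0.15 rad and linear speed of tin_a below 0.05 m/s and contact force between the fingers and tin_a below 0.3 N and contact force between mat and tin_a between 0.8 and 4.5 N) and (x of tin_c in the frame of mat between -0.12 and 0.12 m and y of tin_c in the frame of mat between -0.14 and 0.14 m and z of tin_c in the frame of mat between 0.002 and 0.011 m and angle between tin_c's own z axis and vertical below 0.15 rad and linear speed of tin_c below 0.05 m/s and contact force between the fingers and tin_c below 0.3 N and contact force between mat and tin_c between 0.8 and 4.5 N) and height (world z) of tin_b above 0.14 m and angle between tin_b's own z axis and vertical below 0.25 rad and linear speed of tin_b below 0.05 m/s and contact force between the fingers and tin_b above 1 N and contact force between tin_b and rack below 0.1 N and contact force between tin_b and mat below 0.1 N and contact force between tin_b and tin_a below 0.1 N and contact force between tin_b and tin_c below 0.1 N and contact force between tin_b and seam_roller below 0.1 N and contact force between tin_b and carton below 0.1 N and contact force between tin_b and tape_roll below 0.1 N and contact force between tin_b and pencil_pot below 0.1 N and contact force between tin_b and press_block below 0.1 N and contact force between tin_b and tube below 0.1 N and contact force between tin_b and glue_jar below 0.1 N) or ((x of tin_a in the frame of mat between -0.12 and 0.12 m and y of tin_a in the frame of mat between -0.14 and 0.14 m and z of tin_a in the frame of mat between 0.002 and 0.011 m and angle between tin_a's own z axis and vertical below 0.15 rad and linear speed of tin_a below 0.05 m/s and contact force between the fingers and tin_a below 0.3 N and contact force between mat and tin_a between 0.8 and 4.5 N) and (x of tin_b in the frame of mat between -0.12 and 0.12 m and y of tin_b in the frame of mat between -0.14 and 0.14 m and z of tin_b in the frame of mat between 0.002 and 0.011 m and angle between tin_b's own z axis and vertical below 0.15 rad and linear speed of tin_b below 0.05 m/s and contact force between the fingers and tin_b below 0.3 N and contact force between mat and tin_b between 0.8 and 4.5 N) and height (world z) of tin_c above 0.14 m and angle between tin_c's own z axis and vertical below 0.25 rad and linear speed of tin_c below 0.05 m/s and contact force between the fingers and tin_c above 1 N and contact force between tin_c and rack below 0.1 N and contact force between tin_c and mat below 0.1 N and contact force between tin_c and tin_a below 0.1 N and contact force between tin_c and tin_b below 0.1 N and contact force between tin_c and seam_roller below 0.1 N and contact force between tin_c and carton below 0.1 N and contact force between tin_c and tape_roll below 0.1 N and contact force between tin_c and pencil_pot below 0.1 N and contact force between tin_c and press_block below 0.1 N and contact force between tin_c and tube below 0.1 N and contact force between tin_c and glue_jar below 0.1 N))); the arm keeps its last pose, push and grip.
It fails at once if a tin is tipped over (angle between any of tin_a, tin_b, tin_c's own z axis and vertical above 0.8 rad).
It fails at once if a bystander is moved more than 30 mm (distance of any of seam_roller, carton, tape_roll, pencil_pot, press_block, tube, glue_jar from where it was at the start of the episode above 0.03 m).
It also fails if it takes over 72 s, if anything falls off the work surface, if the arm or the gripper's body presses on something with over 40 N, if the wrist force passes 120 N, or if a joint passes its speed limit or range.

## Working session

There is one attempt and no reset: what is moved stays moved. The work goes in short steps, Python scripts to look and compute and a shell command to move; the robot and the scene stay as the last step left them, time stands still between calls to the robot, and variables do not carry over. Pictures are saved under pics/ and viewed, at most 10 in all, crops included, and the job is handed in when it is done.

```bash
mkdir -p pics; cat > h.py <<'E'
import numpy as np, cv2
from rig import ctrl, eyes, hand_in
def pts(c):
    z=c["range_z"].astype(float); v,u=np.mgrid[0:480,0:640]
    p=np.stack([(u-c["cx"])/c["fx"]*z,-(v-c["cy"])/c["fy"]*z,-z,np.ones_like(z)],-1)
    if "camera_from_world" in c: T=np.linalg.inv(np.array(c["camera_from_world"]))
    else: T=None
    return p@T.T if T is not None else p, z>0
E
python3 - <<'E'
from h import *
o=ctrl.get_obs(); print(ctrl.grip_depth,{k:np.round(v,3) for k,v in o.items()})
for n in ("top","scene"):
    c=eyes.capture(n); cv2.imwrite(f"pics/{n}0.png",c["img"]); np.save(f"{n}0.npy",c,allow_pickle=True)
    print(c.keys(), c["fx"],np.round(c["camera_from_world"],3).tolist())
E
```

```text
18.700000000000003 {'clock': np.float64(0.0), 'joints': array([-0.817,  0.256,  0.107, -0.   , -1.424, -0.285]), 'joint_velocities': array([-0.001, -0.   , -0.   , -0.   ,  0.   , -0.   ]), 'joint_torque': array([-0.0000e+00, -3.8662e+01,  2.3794e+01,  5.3650e+00, -6.0000e-03,
       -0.0000e+00]), 'ee_pos': array([ 248.307, -490.178,  230.384]), 'ee_rot': array([-0.   , -0.232,  0.973,  0.001]), 'ft_force': array([ 0.103, -0.121, -0.087]), 'moment': array([0.038, 0.02 , 0.005]), 'grip_force': np.float64(0.0), 'opening': np.float64(85.277)}
dict_keys(['img', 'range_z', 'fx', 'fy', 'cx', 'cy', 'camera_from_world']) 438.3333004515611 [[0.006, -1.0, -0.018, -1.042], [0.993, 0.004, 0.121, -616.145], [-0.121, -0.019, 0.992, -1479.673], [0.0, 0.0, 0.0, 1.0]]
dict_keys(['img', 'range_z', 'fx', 'fy', 'cx', 'cy', 'camera_from_world']) 486.82318715756895 [[-0.125, 0.992, -0.015, 73.106], [-0.662, -0.072, 0.746, 313.7], [0.739, 0.103, 0.665, -1925.423], [0.0, 0.0, 0.0, 1.0]]
```

View pics/top0.png

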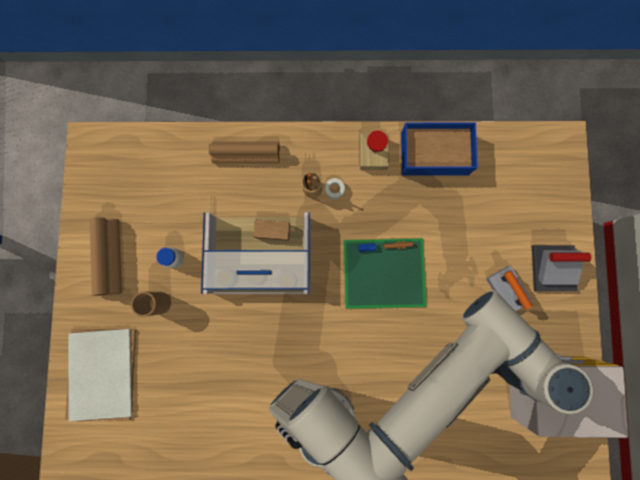

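The top view shows the rack on the left (px 203–310, 212–293; blue handle near 254,272) and the green mat on the right (345–427, 238–307), with its roller along the far edge.

```bash
python3 - <<'E'
from h import *
for n in ("top","scene"):
    c=np.load(n+"0.npy",allow_pickle=True).item(); P,ok=pts(c); im=c["img"]; hsv=cv2.cvtColor(im,cv2.COLOR_BGR2HSV)
    X=P[...,:3]
    box=(X[...,0]>200)&(X[...,0]<800)&(abs(X[...,1])<450)&ok
    def fit(m,name):
        q=X[m]; 
        if len(q)<5: print(name,len(q)); return
        r=cv2.minAreaRect(q[:,:2].astype(np.float32)); print(n,name,len(q),np.round(np.median(q,0),1),np.round(q.mean(0),1),"rect",np.round(r[0],1),np.round(r[1],1),round(r[2],2))
    g=(hsv[...,0]>60)&(hsv[...,0]<90)&(hsv[...,1]>90)&box&(X[...,2]<25); fit(g,"mat")
    b=(hsv[...,0]>95)&(hsv[...,0]<125)&(hsv[...,1]>130)&box&(X[...,2]>125)&(X[...,2]<165); 
    fit(b&(X[...,1]>0) if n else b,"handle")
    w=box&(X[...,2]>85)&(X[...,2]<115)&(X[...,1]>20)&(X[...,1]<420); fit(w,"z~100")
    w=box&(X[...,2]>80)&(X[...,2]<98)&(X[...,1]>20)&(X[...,1]<420); fit(w,"z~91")
    # bench check
    print(np.median(X[...,2][(box)&(X[...,2]<20)]))
E
```

```text
top mat 4895 [ 486.8 -214.1    7.4] [ 488.8 -215.3    7.5] rect [ 497.4 -215.8] [234.8 275.2] 1.76
top handle 99 [491.9 216.2 146.3] [491.9 217.6 146.1] rect [491.9 217.8] [  6.9 106.3] 0.12
top z~100 4500 [512.7 220.7 105.6] [518.1 220.8 105.3] rect [611.4 210.4] [372.2 378.6] 0.38
top z~91 214 [617.4 379.2  93.9] [611.  258.   92.4] rect [611.4 210.5] [372.3 377.7] 0.38
2.1674837732571177
scene mat 348 [ 596.1 -248.3    4.2] [ 549.8 -233.6    4.3] rect [ 501.6 -213.5] [236.9 274.2] 0.95
handle 0
scene z~100 3614 [528.7 228.5 103.1] [535.8 225.5 102.6] rect [613.2 212.1] [372.1 381. ] 0.19
scene z~91 346 [643.5 300.3  95.2] [639.2 227.3  92.8] rect [612.4 215.7] [369.6 373.6] 0.01
-1.3775042426207165
```

View pics/scene0.png

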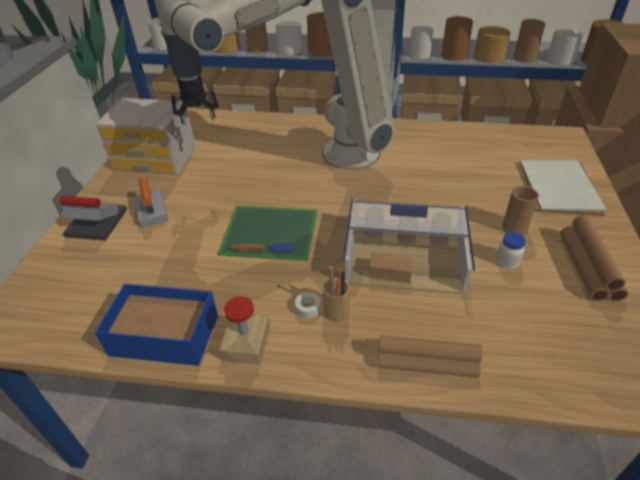

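```bash
cat > d.py <<'E'
import sys; from h import *
from scipy.spatial.transform import Rotation as R
o=ctrl.get_obs(); q=o["ee_rot"]; r=R.from_quat([q[1],q[2],q[3],q[0]])
G=R.from_matrix(np.array([[0,1,0],[-1,0,0],[0,0,-1]]).astype(float))  # tool x=-Y, y=+X, z down
print("pos",np.round(o["ee_pos"],1),"turn",np.round((r.inv()*G).as_rotvec(degrees=True),2),"op",round(float(o["opening"]),1),"F",np.round(o["ft_force"],2),"t",round(float(o["clock"]),2))
for a in sys.argv[1:]:
    t=np.array(eval(a)); print(a,"shift mm",np.round(r.inv().apply(t-o["ee_pos"]),1))
E
python3 d.py "[370,-136,240]" "[492,218,230]"; python3 - <<'E'
from h import *
c=np.load("top0.npy",allow_pickle=True).item(); P,ok=pts(c); X=P[...,:3]
m=ok&(X[...,2]>100)&(X[...,2]<112)&(X[...,1]>70)&(X[...,1]<370)&(X[...,0]<475)&(X[...,0]>400)
y=X[...,1][m];x=X[...,0][m]; b=np.arange(80,360,10)
f=[x[(y>=i)&(y<i+10)].min() for i in b]; print(np.polyfit(b+5,f,1),np.round(f[:]))
E
```

```text
[-6.26436214e-03  4.42810049e+02] [442. 442. 442. 442. 442. 442. 442. 442. 442. 442. 442. 442. 442. 441.
 441. 441. 441. 441. 441. 441. 441. 441. 441. 441. 441. 441. 441. 441.]Traceback (most recent call last):
  File "d.py", line 4, in <module>
    G=R.from_matrix(np.array([[0,1,0],[-1,0,0],[0,0,-1]]).astype(float))  # tool x=-Y, y=+X, z down
  File "scipy/spatial/transform/_rotation.pyx", line 1143, in scipy.spatial.transform._rotation.Rotation.from_matrix
ValueError: Non-positive determinant (left-handed or null coordinate frame) in rotation matrix 0: [[ 0.  1.  0.]
 [-1.  0.  0.]
 [ 0.  0. -1.]].
```

```bash
sed -i 's/\[\[0,1,0\],\[-1,0,0\]/[[0,-1,0],[-1,0,0]/; s/y=+X/y=-X/' d.py; python3 d.py "[370,-136,240]" "[492,218,230]"
```

```text
pos [ 248.3 -490.3  230.5] turn [ 9.000e-02  5.000e-02 -6.315e+01] op 85.7 F [0.45 0.27 0.21] t 0.1
[370,-136,240] shift mm [-268.6  261.1   -9.1]
[492,218,230] shift mm [-537.3  521.8    1.3]
```

```bash
python3 -m jog '[[[0,0,-63.2,-0.27,0.261,-0.009,0.085],[0,0,-63.2,-0.27,0.261,-0.009,0.085],[0,0,-63.2,-0.27,0.261,-0.009,0.085],[0,0,-63.2,-0.27,0.261,-0.009,0.085],[0,0,-63.2,-0.27,0.261,-0.009,0.085],[0,0,-63.2,-0.27,0.261,-0.009,0.085],[0,0,-63.2,-0.27,0.261,-0.009,0.085],[0,0,-63.2,-0.27,0.261,-0.009,0.085],[0,0,-63.2,-0.27,0.261,-0.009,0.085],[0,0,-63.2,-0.27,0.261,-0.009,0.085]]]'; python3 d.py "[492,218,200]"; python3 -c "
from h import *;print(ctrl.get_obs()['joints'])"
```

```text
clock: 0.93
ee_pos: [373.1, -130.2, 240.2]
ee_rot: [-0.001, 0.712, -0.702, -0.0]
ft_force: [-0.1, -0.6, -0.7]
opening: 85.0
grip_force: 0.0
pos [ 373.1 -130.2  240.2] turn [-0.06  0.1   0.8 ] op 85.0 F [-0.08 -0.61 -0.66] t 0.93
[492,218,200] shift mm [-346.5 -123.7   40.9]
[ 0.06393064 -0.0610342  -0.22483319 -0.00163306 -1.40585977 -0.04964903]
```

```bash
python3 -m jog '[[[0,0,0.4,-0.347,-0.123,0.03,0.085],[0,0,0.4,-0.347,-0.123,0.03,0.085],[0,0,0.4,-0.347,-0.123,0.03,0.085],[0,0,0.4,-0.347,-0.123,0.03,0.085],[0,0,0.4,-0.347,-0.123,0.03,0.085],[0,0,0.4,-0.347,-0.123,0.03,0.085],[0,0,0.4,-0.347,-0.123,0.03,0.085],[0,0,0.4,-0.347,-0.123,0.03,0.085],[0,0,0.4,-0.347,-0.123,0.03,0.085],[0,0,0.4,-0.347,-0.123,0.03,0.085]]]'; python3 - <<'E'
from h import *
from scipy.spatial.transform import Rotation as R
o=ctrl.get_obs(); q=o["ee_rot"]; T=np.eye(4); T[:3,:3]=R.from_quat([q[1],q[2],q[3],q[0]]).as_matrix(); T[:3,3]=o["ee_pos"]
c=eyes.capture("wrist"); cv2.imwrite("pics/w1.png",c["img"]); P,ok=pts(c); print(np.round(c["mount"],2).tolist())
X=(P@np.array(c["mount"]).T@T.T)[...,:3]; hsv=cv2.cvtColor(c["img"],cv2.COLOR_BGR2HSV)
m=ok&(hsv[...,0]>95)&(hsv[...,0]<125)&(hsv[...,1]>130)&(X[...,2]>130)&(X[...,2]<160); q=X[m]; print(len(q),np.round(np.median(q,0),1))
if len(q)>5: print(cv2.minAreaRect(q[:,:2].astype(np.float32)))
E
python3 d.py "[492,218,115]"
```

```text
clock: 1.77
ee_pos: [494.7, 216.0, 207.4]
ee_rot: [-0.001, -0.706, 0.708, 0.001]
ft_force: [-1.1, -0.0, -1.1]
opening: 85.0
grip_force: 0.0
[[-0.0, 0.95, 0.31, 79.72], [1.0, 0.0, -0.0, 0.01], [-0.0, 0.31, -0.95, -142.89], [0.0, 0.0, 0.0, 1.0]]
644 [495.1 229.5 145.3]
((494.52093505859375, 238.7267608642578), (10.94603157043457, 68.65336608886719), 1.1119168996810913)
pos [494.1 213.7 208.1] turn [ 0.17 -0.1  -0.18] op 85.1 F [ 0.49  0.25 -0.37] t 1.82
[492,218,115] shift mm [-4.4  1.8 93.1]
```

View pics/w1.png

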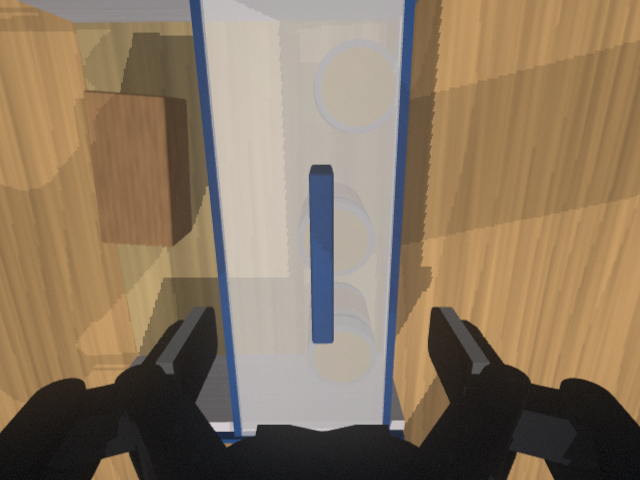

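The wrist view shows the handle (px 310–333, 165–343) midway between the fingers, with the tins visible under the cover. I'll go down, grip it and slide it.

```bash
python3 -m jog '[[[0,0,0,-0.004,0,0.03,0.085],[0,0,0,-0.004,0,0.06,0.085],[0,0,0,-0.004,0,0.085,0.085],[0,0,0,-0.004,0,0.093,0.06],[0,0,0,-0.004,0,0.093,0.03],[0,0,0,-0.004,0,0.093,0],[0,0,0,-0.004,0,0.093,0],[0,0,0,-0.004,0,0.093,0],[0,0,0,-0.004,0,0.093,0],[0,0,0,-0.004,0,0.093,0]]]'; python3 d.py "[494,215,115]"
```

```text
clock: 2.65
ee_pos: [495.1, 215.7, 119.0]
ee_rot: [0.001, -0.705, 0.709, -0.001]
ft_force: [-0.7, -0.8, 4.4]
opening: 12.9
grip_force: 60.1
pos [495.1 215.7 119. ] turn [-0.16  0.07 -0.28] op 12.9 F [-0.74 -0.79  4.4 ] t 2.65
[494,215,115] shift mm [0.7 1.1 4. ]
```

```bash
python3 -m jog '[[[0,0,0,0,-0.02,-0.002,0],[0,0,0,0,-0.04,-0.002,0],[0,0,0,0,-0.06,-0.002,0],[0,0,0,0,-0.08,-0.002,0],[0,0,0,0,-0.1,-0.002,0],[0,0,0,0,-0.115,-0.002,0],[0,0,0,0,-0.127,-0.002,0],[0,0,0,0,-0.134,-0.002,0],[0,0,0,0,-0.138,-0.002,0],[0,0,0,0,-0.138,-0.002,0]]]'; python3 -m jog '[[[0,0,0,0,0,0,0],[0,0,0,0,0,0,0],[0,0,0,0,0,0,0]]]'
```

```text
clock: 3.48
ee_pos: [621.7, 216.3, 118.9]
ee_rot: [-0.007, -0.706, 0.709, 0.007]
ft_force: [-41.1, 5.2, 19.9]
opening: 13.1
grip_force: 65.9
clock: 3.73
ee_pos: [621.7, 216.3, 118.9]
ee_rot: [-0.007, -0.706, 0.708, 0.007]
ft_force: [-38.9, 5.5, 19.6]
opening: 13.1
grip_force: 65.2
```

```bash
python3 - <<'E'
from h import *
a=np.load("top0.npy",allow_pickle=True).item()["img"]
c=eyes.capture("scene"); np.save("scene1.npy",c,allow_pickle=True)
d=eyes.capture("top"); np.save("top1.npy",d,allow_pickle=True)
s=lambda i,r:cv2.resize(i[r[0]:r[1],r[2]:r[3]],(400,300),interpolation=cv2.INTER_CUBIC)
b=np.load("scene0.npy",allow_pickle=True).item()["img"]
cv2.imwrite("pics/m1.png",np.vstack([np.hstack([s(a,(180,315,170,350)),s(d["img"],(180,315,170,350))]),np.hstack([s(b,(180,315,320,500)),s(c["img"],(180,315,320,500))])]))
E
```

```text
(no output)
```

View pics/m1.png

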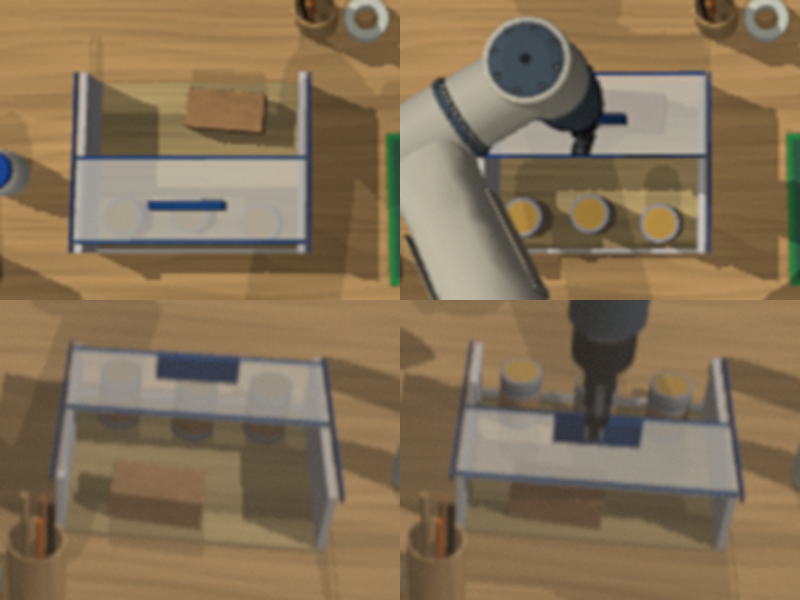

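The cover started about 13 mm open. It is now against its back stop: its rear edge is flush with the rack's back and all three tins are uncovered. I'll relax the push, release and rise.

```bash
python3 -m jog '[[[0,0,0,0,0.005,0,0],[0,0,0,0,0.009,0,0],[0,0,0,0,0.009,0,0.02],[0,0,0,0,0.009,0,0.05],[0,0,0,0,0.009,0,0.085],[0,0,0,0,0.009,0,0.085],[0,0,0,0,0.009,0,0.085],[0,0,0,0,0.009,-0.04,0.085],[0,0,0,0,0.009,-0.08,0.085],[0,0,0,0,0.009,-0.11,0.085]]]';python3 d.py "[480,0,260]"
```

```text
clock: 4.67
ee_pos: [623.9, 213.9, 232.6]
ee_rot: [0.001, -0.705, 0.709, -0.001]
ft_force: [0.7, -0.0, 1.5]
opening: 85.1
grip_force: 0.0
pos [623.9 213.9 232.6] turn [-0.16 -0.   -0.37] op 85.1 F [ 0.71 -0.04  1.52] t 4.67
[480,0,260] shift mm [214.9 142.4 -27.8]
```

Next, back off to x≈400 and y≈120 to clear the top view, then measure the tins.

```bash
python3 -m jog '[[[0,0,-0.3,0.215,0.1,-0.028,0.085],[0,0,-0.3,0.215,0.1,-0.028,0.085],[0,0,-0.3,0.215,0.1,-0.028,0.085],[0,0,-0.3,0.215,0.1,-0.028,0.085],[0,0,-0.3,0.215,0.1,-0.028,0.085],[0,0,-0.3,0.215,0.1,-0.028,0.085],[0,0,-0.3,0.215,0.1,-0.028,0.085],[0,0,-0.3,0.215,0.1,-0.028,0.085]]]'; cat > tins.py <<'E'
from h import *
c=eyes.capture("top"); cv2.imwrite("pics/t_last.png",c["img"]); P,ok=pts(c); X=P[...,:3]; hsv=cv2.cvtColor(c["img"],cv2.COLOR_BGR2HSV)
T=np.linalg.inv(np.array(c["camera_from_world"]))
m=(ok&(hsv[...,1]>120)&(hsv[...,0]<28)&(hsv[...,0]>12)&(X[...,2]>75)&(X[...,2]<105)&(X[...,0]>330)&(X[...,0]<570)).astype(np.uint8)
n,l,s,ce=cv2.connectedComponentsWithStats(m)
for i in range(1,n):
    if s[i,4]>8: 
        q=X[l==i]; print(ce[i],s[i,4],np.round((q.max(0)+q.min(0))/2,1),np.round(q.mean(0),1),np.ptp(q,0).round())
w=ok&(X[...,2]>140)&(X[...,2]<150)&(hsv[...,0]>95)&(hsv[...,0]<125)&(hsv[...,1]>130)&(X[...,1]>100)
print("handle",X[w].mean(0).round(1) if w.any() else None)
E
python3 tins.py; python3 d.py
```

```text
clock: 5.33
ee_pos: [521.6, -1.4, 258.3]
ee_rot: [0.001, -0.706, 0.708, -0.001]
ft_force: [0.4, -0.2, -0.1]
opening: 84.9
grip_force: 0.0
[ 98.83128834 271.43865031] 652 [494.1 749.9  89.9] [493.4 746.5  89.1] [151.  67.  30.]
[287.725 283.675] 40 [457.  114.2  92.9] [456.4 113.3  92.7] [17. 30. 13.]
[159.16049383 302.        ] 81 [391.9 547.8  89.9] [393.7 537.8  90.4] [75. 40. 30.]
[141.41558442 303.36363636] 77 [388.3 592.   90.2] [388.8 596.8  89.9] [63. 25. 29.]
handle [617.1 219.7 145.5]
pos [ 5.219e+02 -3.000e-01  2.576e+02] turn [-0.05  0.03 -0.13] op 84.8 F [ 0.46 -0.48 -0.1 ] t 5.38
```

```bash
sed -i 's/^m=.*/m=(ok\&(X[...,2]>85)\&(X[...,2]<98)\&(X[...,0]>330)\&(X[...,0]<550)\&(X[...,1]>-380)\&(X[...,1]<368)\&(X[...,1]-217>-150)).astype(np.uint8)/' tins.py; python3 tins.py; python3 -c "
import cv2;i=cv2.imread('pics/t_last.png')[180:330,180:440];cv2.imwrite('pics/t1.png',cv2.resize(i,None,fx=3,fy=3))"
```

```text
[288.64705882 283.90588235] 85 [457.1 112.3  92. ] [455.7 110.3  92.5] [30. 46. 11.]
handle [617.2 219.9 145.6]
```

View pics/t1.png

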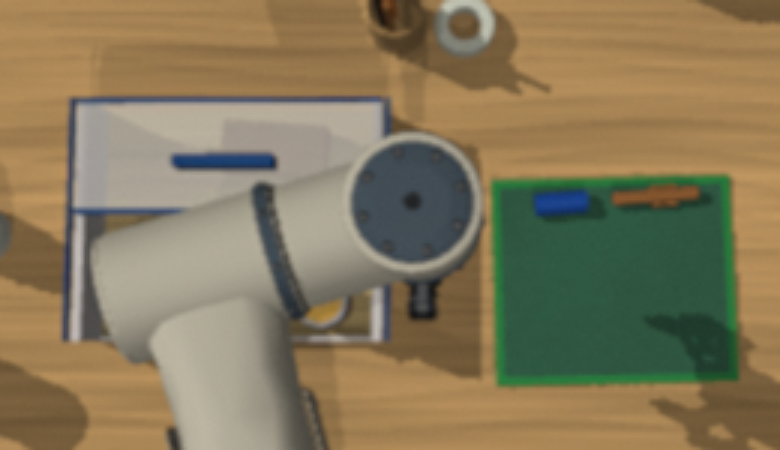

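The arm hides the rack in this view, so I'll measure from the earlier saved pictures.

```bash
python3 - <<'E'
from h import *
for n in ("top1","scene1"):
    c=np.load(n+".npy",allow_pickle=True).item(); P,ok=pts(c); X=P[...,:3]; hsv=cv2.cvtColor(c["img"],cv2.COLOR_BGR2HSV)
    m=ok&(X[...,2]>84)&(X[...,2]<97)&(X[...,0]>430)&(X[...,0]<545)&(X[...,1]>75)&(X[...,1]<362)
    m=(m&(hsv[...,0]<30)&(hsv[...,1]>100)).astype(np.uint8)
    k,l,s,ce=cv2.connectedComponentsWithStats(m)
    for i in range(1,k):
        if s[i,4]>8: q=X[l==i]; print(n,ce[i].round(1),s[i,4],np.round((q.max(0)+q.min(0))/2,1),q.mean(0).round(1),np.ptp(q,0).round())
E
python3 d.py "[475,113,150]"
```

```text
top1 [254.6 275.4] 134 [482.6 223.7  90.5] [483.  223.6  92.2] [43. 44. 13.]
top1 [225.4 276.9] 121 [475.6 322.2  91.3] [477.5 320.6  92. ] [43. 41. 11.]
top1 [286.2 279.7] 139 [470.1 117.7  90.7] [469.6 118.5  92.4] [43. 44. 13.]
scene1 [374.3 211.2] 100 [468.6 120.8  90.8] [469.2 120.3  89.7] [42. 41. 11.]
scene1 [441.8 217.5] 108 [476.4 326.4  89.4] [478.  325.7  90.1] [47. 42.  9.]
pos [5.221e+02 3.000e-01 2.572e+02] turn [-0.    0.02 -0.07] op 85.0 F [ 0.48  0.48 -0.53] t 5.43
[475,113,150] shift mm [-112.6   47.2  107.2]
```

```bash
python3 -m jog '[[[0,0,0,-0.04,0.017,0.02,0.085],[0,0,0,-0.08,0.034,0.04,0.085],[0,0,0,-0.118,0.05,0.06,0.085],[0,0,0,-0.119,0.05,0.09,0.085],[0,0,0,-0.119,0.05,0.12,0.085],[0,0,0,-0.119,0.05,0.12,0.085],[0,0,0,-0.119,0.05,0.12,0.085]]]'; python3 - <<'E'
from h import *
from scipy.spatial.transform import Rotation as R
o=ctrl.get_obs(); q=o["ee_rot"]; T=np.eye(4); T[:3,:3]=R.from_quat([q[1],q[2],q[3],q[0]]).as_matrix(); T[:3,3]=o["ee_pos"]
c=eyes.capture("wrist"); cv2.imwrite("pics/w2.png",c["img"]); P,ok=pts(c)
X=(P@np.array(c["mount"]).T@T.T)[...,:3]
m=(ok&(X[...,2]>84)&(X[...,2]<97)&(X[...,0]>425)&(X[...,0]<530)&(X[...,1]>75)&(X[...,1]<362)).astype(np.uint8)
k,l,s,ce=cv2.connectedComponentsWithStats(m)
for i in range(1,k):
    if s[i,4]>100:
        q=X[l==i]; print(ce[i].round(),s[i,4],cv2.minEnclosingCircle(q[:,:2].astype(np.float32)),np.ptp(q,0).round())
E
python3 d.py "[472,119,42]"
```

```text
clock: 6.02
ee_pos: [471.5, 119.5, 136.5]
ee_rot: [0.002, 0.708, -0.707, -0.0]
ft_force: [-0.2, -0.3, 1.3]
opening: 85.1
grip_force: 0.0
[323. 264.] 8195 ((470.6478271484375, 117.57191467285156), 29.07966423034668) [57. 58. 10.]
[303. 404.] 3923 ((484.124267578125, 221.12380981445312), 28.78666877746582) [57. 39. 10.]
pos [472.9 119.6 138.3] turn [-0.05 -0.05  0.02] op 84.5 F [ 0.76 -0.19  0.25] t 6.07
[472,119,42] shift mm [ 0.5  1.  96.3]
```

View pics/w2.png

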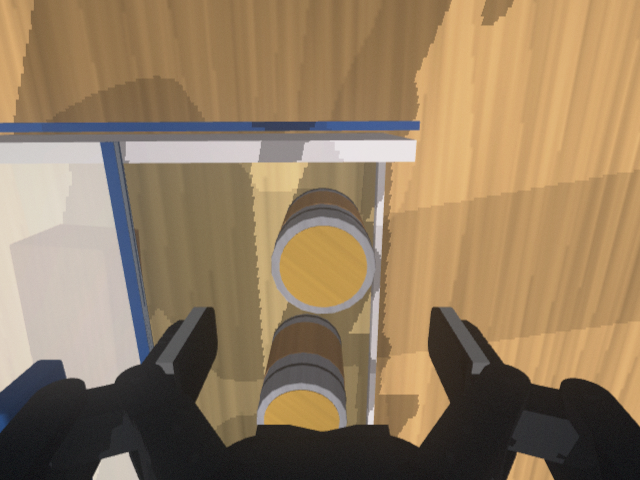

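The wrist view shows tin 1 (lid centre px 323,264) between the fingers and tin 2 (303,410) below it; the measured positions agree. I'll go down, grip and lift.

```bash
python3 -m jog '[[[0,0,0,0.001,0.001,0.03,0.085],[0,0,0,0.001,0.001,0.06,0.085],[0,0,0,0.001,0.001,0.085,0.085],[0,0,0,0.001,0.001,0.095,0.085],[0,0,0,0.001,0.001,0.095,0.07],[0,0,0,0.001,0.001,0.095,0.055],[0,0,0,0.001,0.001,0.095,0.03],[0,0,0,0.001,0.001,0.095,0.03],[0,0,0,0.001,0.001,0.095,0.03],[0,0,0,0.001,0.001,0.095,0.03]]]' && python3 -m jog '[[[0,0,0,0,0,-0.02,0.03],[0,0,0,0,0,-0.05,0.03],[0,0,0,0,0,-0.09,0.03],[0,0,0,0,0,-0.12,0.03],[0,0,0,0,0,-0.13,0.03],[0,0,0,0,0,-0.13,0.03],[0,0,0,0,0,-0.13,0.03],[0,0,0,0,0,-0.13,0.03],[0,0,0,0,0,-0.13,0.03],[0,0,0,0,0,-0.13,0.03]]]'; python3 d.py "[460,-150,180]"
```

```text
clock: 6.9
ee_pos: [472.5, 118.7, 44.6]
ee_rot: [0.002, -0.707, 0.707, -0.001]
ft_force: [-1.7, -0.4, 6.9]
opening: 56.7
grip_force: 65.3
clock: 7.73
ee_pos: [470.1, 117.8, 170.8]
ee_rot: [-0.001, -0.707, 0.707, 0.001]
ft_force: [-0.1, 0.7, -6.4]
opening: 57.1
grip_force: 66.8
pos [470.1 117.8 170.8] turn [ 0.16 -0.08 -0.05] op 57.1 F [-0.14  0.7  -6.44] t 7.73
[460,-150,180] shift mm [267.8   9.9  -8.8]
```

```bash
for i in 1 2 3; do python3 -m jog '[[[0,0,0,0,0,0,0.03],[0,0,0,0,0,0,0.03]]]' | grep ft_; done; python3 d.py
```

```text
ft_force: [-0.2, -0.4, -5.8]
ft_force: [0.5, 0.1, -6.4]
ft_force: [-1.1, 0.3, -5.9]
pos [470.9 118.2 172.3] turn [-0.    0.   -0.04] op 57.1 F [-1.09  0.25 -5.87] t 8.23
```

Tin 1 weighs about 6.1 N (0.62 kg), so it is the heavy one. I'll set it back in its place.

```bash
python3 -m jog '[[[0,0,0,0,0,0.03,0.03],[0,0,0,0,0,0.06,0.03],[0,0,0,0,0,0.09,0.03],[0,0,0,0,0,0.11,0.03],[0,0,0,0,0,0.12,0.03],[0,0,0,0,0,0.125,0.03],[0,0,0,0,0,0.128,0.03],[0,0,0,0,0,0.129,0.03],[0,0,0,0,0,0.129,0.03],[0,0,0,0,0,0.129,0.03]]]'; python3 -m jog '[[[0,0,0,0,0,0,0.058],[0,0,0,0,0,0,0.065],[0,0,0,0,0,0,0.075],[0,0,0,0,0,0,0.085],[0,0,0,0,0,0,0.085],[0,0,0,0,0,-0.03,0.085],[0,0,0,0,0,-0.07,0.085],[0,0,0,0,0,-0.1,0.085],[0,0,0,0,0,-0.1,0.085],[0,0,0,0,0,-0.1,0.085]]]';  python3 d.py "[484,222,140]" "[484,222,43]"
```

```text
clock: 9.07
ee_pos: [471.6, 118.4, 44.7]
ee_rot: [0.001, -0.707, 0.707, -0.0]
ft_force: [-3.0, -0.2, -0.4]
opening: 57.0
grip_force: 67.2
clock: 9.9
ee_pos: [472.3, 118.9, 145.5]
ee_rot: [0.003, -0.707, 0.707, -0.001]
ft_force: [-0.5, 0.6, -0.7]
opening: 84.9
grip_force: 0.0
pos [472.3 118.9 145.5] turn [-0.27  0.15 -0.03] op 84.9 F [-0.47  0.6  -0.69] t 9.9
[484,222,140] shift mm [-103.1  -11.6    5.8]
[484,222,43] shift mm [-102.8  -11.2  102.8]
```

```bash
python3 -m jog '[[[0,0,0,-0.035,-0.004,0,0.085],[0,0,0,-0.07,-0.008,0,0.085],[0,0,0,-0.103,-0.012,0,0.085],[0,0,0,-0.103,-0.012,0,0.085],[0,0,0,-0.103,-0.012,0.01,0.085],[0,0,0,-0.103,-0.012,0.04,0.085],[0,0,0,-0.103,-0.012,0.07,0.085],[0,0,0,-0.103,-0.012,0.095,0.085],[0,0,0,-0.103,-0.012,0.101,0.085],[0,0,0,-0.103,-0.012,0.101,0.085]]]'; python3 -m jog '[[[0,0,0,0,0,0,0.07],[0,0,0,0,0,0,0.055],[0,0,0,0,0,0,0.03],[0,0,0,0,0,0,0.03],[0,0,0,0,0,0,0.03],[0,0,0,0,0,-0.02,0.03],[0,0,0,0,0,-0.05,0.03],[0,0,0,0,0,-0.09,0.03],[0,0,0,0,0,-0.12,0.03],[0,0,0,0,0,-0.13,0.03]]]';  for i in 1 2 3; do python3 -m jog '[[[0,0,0,0,0,0,0.03],[0,0,0,0,0,0,0.03]]]' | grep ft_; done;python3 d.py "[460,-150,180]"
```

```text
clock: 10.73
ee_pos: [481.3, 219.1, 39.7]
ee_rot: [-0.003, -0.707, 0.708, 0.0]
ft_force: [0.7, -1.0, 0.9]
opening: 84.8
grip_force: 0.0
clock: 11.57
ee_pos: [485.1, 222.3, 178.0]
ee_rot: [0.004, -0.707, 0.707, -0.001]
ft_force: [0.5, 1.3, -1.8]
opening: 57.0
grip_force: 64.7
ft_force: [-0.2, 0.7, -2.5]
ft_force: [-0.2, -0.4, -2.5]
ft_force: [0.0, 0.2, -1.2]
pos [482.6 220.9 171.2] turn [ 0.1  -0.07 -0.04] op 56.5 F [ 0.02  0.18 -1.23] t 12.07
[460,-150,180] shift mm [370.9  22.3  -8.3]
```

Tin 2 weighs about 2 N, so it is light. I'll carry it to the mat.

```bash
python3 -m jog '[[[0,0,0,0.015,0.001,-0.004,0.03],[0,0,0,0.045,0.003,-0.008,0.03],[0,0,0,0.08,0.006,-0.008,0.03],[0,0,0,0.12,0.008,-0.008,0.03],[0,0,0,0.16,0.01,-0.008,0.03],[0,0,0,0.2,0.012,-0.008,0.03],[0,0,0,0.24,0.014,-0.008,0.03],[0,0,0,0.28,0.016,-0.008,0.03],[0,0,0,0.315,0.018,-0.008,0.03],[0,0,0,0.34,0.02,-0.008,0.03]]]';python3 -m jog '[[[0,0,0,0.02,0.002,0,0.03],[0,0,0,0.03,0.002,0,0.03],[0,0,0,0.03,0.002,0,0.03],[0,0,0,0.03,0.002,0,0.03]]]'; python3 d.py "[460,-150,50]"
```

```text
clock: 12.9
ee_pos: [461.8, -121.8, 180.3]
ee_rot: [-0.0, -0.706, 0.708, -0.0]
ft_force: [0.6, 0.4, -2.6]
opening: 56.7
grip_force: 64.7
clock: 13.23
ee_pos: [460.5, -148.9, 180.1]
ee_rot: [-0.0, -0.706, 0.708, 0.0]
ft_force: [-0.8, 0.8, -1.6]
opening: 56.6
grip_force: 64.7
pos [ 460.5 -148.9  180.1] turn [ 0.02  0.02 -0.11] op 56.6 F [-0.83  0.82 -1.56] t 13.23
[460,-150,50] shift mm [  1.1   0.5 130.1]
```

```bash
python3 -m jog '[[[0,0,0,0,0,0.03,0.03],[0,0,0,0,0,0.06,0.03],[0,0,0,0,0,0.09,0.03],[0,0,0,0,0,0.11,0.03],[0,0,0,0,0,0.125,0.03],[0,0,0,0,0,0.13,0.03],[0,0,0,0,0,0.132,0.03],[0,0,0,0,0,0.132,0.03],[0,0,0,0,0,0.132,0.03]]]'; python3 -m jog '[[[0,0,0,0,0,0.001,0.03],[0,0,0,0,0,0.002,0.03],[0,0,0,0,0,0.003,0.03],[0,0,0,0,0,0.003,0.03]]]'; python3 -m jog '[[[0,0,0,0,0,0.001,0.03],[0,0,0,0,0,0.002,0.03],[0,0,0,0,0,0.002,0.03]]]'
```

```text
clock: 13.98
ee_pos: [461.8, -148.6, 49.4]
ee_rot: [-0.001, 0.707, -0.707, 0.001]
ft_force: [0.3, 0.3, -1.5]
opening: 56.7
grip_force: 64.8
clock: 14.32
ee_pos: [460.7, -148.8, 45.4]
ee_rot: [0.0, -0.707, 0.707, -0.0]
ft_force: [-0.7, 0.0, -3.0]
opening: 56.7
grip_force: 64.8
clock: 14.57
ee_pos: [461.0, -149.0, 44.2]
ee_rot: [-0.0, -0.707, 0.707, -0.0]
ft_force: [-2.8, 1.4, 6.5]
opening: 57.1
grip_force: 65.8
```

Contact is felt at TCP z 44. I'll release and go for tin 3.

```bash
python3 -m jog '[[[0,0,0,0,0,0,0.058],[0,0,0,0,0,0,0.065],[0,0,0,0,0,0,0.075],[0,0,0,0,0,0,0.085],[0,0,0,0,0,0,0.085],[0,0,0,0,0,-0.03,0.085],[0,0,0,0,0,-0.07,0.085],[0,0,0,0,0,-0.11,0.085],[0,0,0,0,0,-0.13,0.085],[0,0,0,0,0,-0.13,0.085]]]';  python3 d.py "[478,323,170]" "[484,222,43]"
```

```text
clock: 15.4
ee_pos: [463.8, -149.5, 179.0]
ee_rot: [0.003, -0.707, 0.707, -0.004]
ft_force: [0.9, 0.8, 0.5]
opening: 85.1
grip_force: 0.0
pos [ 463.8 -149.5  179. ] turn [-0.59 -0.11 -0.  ] op 85.1 F [0.87 0.78 0.51] t 15.4
[478,323,170] shift mm [-472.5  -14.1    8.2]
[484,222,43] shift mm [-371.8  -18.8  135.5]
```

```bash
python3 -m jog '[[[0,0,0,-0.41,-0.015,0,0.085],[0,0,0,-0.41,-0.015,0,0.085],[0,0,0,-0.41,-0.015,0,0.085],[0,0,0,-0.41,-0.015,0,0.085],[0,0,0,-0.41,-0.015,0,0.085],[0,0,0,-0.41,-0.015,0,0.085],[0,0,0,-0.41,-0.015,0,0.085],[0,0,0,-0.41,-0.015,0,0.085],[0,0,0,-0.41,-0.015,0,0.085],[0,0,0,-0.41,-0.015,0,0.085]]]' ;python3 -m jog '[[[0,0,0,-0.03,-0.001,0,0.085],[0,0,0,-0.06,-0.002,0,0.085],[0,0,0,-0.061,-0.002,0.01,0.085],[0,0,0,-0.061,-0.002,0.04,0.085],[0,0,0,-0.061,-0.002,0.04,0.085],[0,0,0,-0.061,-0.002,0.04,0.085],[0,0,0,-0.061,-0.002,0.04,0.085]]]'; python3 - <<'E'
from h import *
from scipy.spatial.transform import Rotation as R
o=ctrl.get_obs(); q=o["ee_rot"]; T=np.eye(4); T[:3,:3]=R.from_quat([q[1],q[2],q[3],q[0]]).as_matrix(); T[:3,3]=o["ee_pos"]
c=eyes.capture("wrist"); P,ok=pts(c)
X=(P@np.array(c["mount"]).T@T.T)[...,:3]
m=(ok&(X[...,2]>84)&(X[...,2]<97)&(X[...,0]>425)&(X[...,0]<530)&(X[...,1]>75)&(X[...,1]<362)).astype(np.uint8)
k,l,s,ce=cv2.connectedComponentsWithStats(m)
for i in range(1,k):
    if s[i,4]>100:
        q=X[l==i]; print(ce[i].round(),s[i,4],cv2.minEnclosingCircle(q[:,:2].astype(np.float32)),np.ptp(q,0).round())
E
python3 d.py "[478,323,44]"
```

```text
clock: 16.23
ee_pos: [475.5, 263.8, 172.8]
ee_rot: [0.0, 0.707, -0.707, -0.0]
ft_force: [1.2, 0.0, 0.3]
opening: 84.8
grip_force: 0.0
clock: 16.82
ee_pos: [478.6, 321.9, 134.3]
ee_rot: [0.0, -0.707, 0.707, -0.0]
ft_force: [0.5, -0.2, 0.1]
opening: 85.3
grip_force: 0.0
[322. 270.] 8265 ((478.8498229980469, 323.12518310546875), 29.263164520263672) [57. 58. 10.]
pos [478.9 322.2 134.9] turn [-0.11  0.06 -0.06] op 84.7 F [-0.3   0.81  0.9 ] t 16.87
[478,323,44] shift mm [-0.7  1.1 90.9]
```

```bash
python3 -m jog '[[[0,0,0,-0.001,0,0.03,0.085],[0,0,0,-0.001,0,0.06,0.085],[0,0,0,-0.001,0,0.085,0.085],[0,0,0,-0.001,0,0.092,0.085],[0,0,0,-0.001,0,0.092,0.085],[0,0,0,-0.001,0,0.092,0.07],[0,0,0,-0.001,0,0.092,0.055],[0,0,0,-0.001,0,0.092,0.03],[0,0,0,-0.001,0,0.092,0.03],[0,0,0,-0.001,0,0.092,0.03]]]' && python3 -m jog '[[[0,0,0,0,0,-0.02,0.03],[0,0,0,0,0,-0.05,0.03],[0,0,0,0,0,-0.09,0.03],[0,0,0,0,0,-0.12,0.03],[0,0,0,0,0,-0.135,0.03],[0,0,0,0,0,-0.135,0.03],[0,0,0,0,0,-0.135,0.03],[0,0,0,0,0,-0.135,0.03]]]';for i in 1 2 3; do python3 -m jog '[[[0,0,0,0,0,0,0.03],[0,0,0,0,0,0,0.03]]]' | grep ft_; done; python3 d.py "[460,-270,180]"
```

```text
clock: 17.7
ee_pos: [479.3, 324.4, 44.0]
ee_rot: [0.002, -0.707, 0.707, -0.0]
ft_force: [-1.5, -0.3, 5.6]
opening: 57.2
grip_force: 64.1
clock: 18.37
ee_pos: [477.1, 322.7, 174.8]
ee_rot: [-0.001, -0.707, 0.707, 0.0]
ft_force: [-0.5, -0.4, -4.3]
opening: 57.2
grip_force: 64.9
ft_force: [0.1, -0.7, -3.4]
ft_force: [0.3, -0.0, -3.3]
ft_force: [-0.4, -0.2, -3.6]
pos [478.1 323.1 176.1] turn [ 0.01 -0.01 -0.04] op 56.8 F [-0.36 -0.22 -3.62] t 18.87
[460,-270,180] shift mm [593.2  17.6  -3.8]
```

Tin 3 weighs about 3.4 N, so it is also light. I'll carry it to the mat.

```bash
python3 -m jog '[[[0,0,0,0.015,0.001,-0.004,0.03],[0,0,0,0.045,0.002,-0.008,0.03],[0,0,0,0.085,0.003,-0.008,0.03],[0,0,0,0.125,0.004,-0.008,0.03],[0,0,0,0.165,0.006,-0.008,0.03],[0,0,0,0.205,0.008,-0.008,0.03],[0,0,0,0.245,0.01,-0.008,0.03],[0,0,0,0.285,0.012,-0.008,0.03],[0,0,0,0.32,0.014,-0.008,0.03],[0,0,0,0.35,0.016,-0.008,0.03]]]';python3 -m jog '[[[0,0,0,0.035,0.002,0,0.03],[0,0,0,0.075,0.002,0,0.03],[0,0,0,0.115,0.002,0,0.03],[0,0,0,0.155,0.002,0,0.03],[0,0,0,0.19,0.002,0,0.03],[0,0,0,0.215,0.002,0,0.03],[0,0,0,0.23,0.002,0,0.03],[0,0,0,0.238,0.002,0,0.03],[0,0,0,0.238,0.002,0,0.03],[0,0,0,0.238,0.002,0,0.03]]]'; python3 d.py "[460,-265,48]"
```

```text
clock: 19.7
ee_pos: [461.0, -29.4, 184.9]
ee_rot: [0.0, -0.707, 0.708, -0.0]
ft_force: [0.4, 0.5, -2.9]
opening: 57.0
grip_force: 64.9
clock: 20.53
ee_pos: [459.4, -264.7, 184.3]
ee_rot: [0.0, -0.707, 0.708, 0.0]
ft_force: [0.3, 1.0, -3.1]
opening: 56.9
grip_force: 64.9
pos [ 459.4 -264.7  184.3] turn [ 0.    0.02 -0.08] op 56.9 F [ 0.32  0.96 -3.1 ] t 20.53
[460,-265,48] shift mm [  0.4  -0.6 136.3]
```

```bash
python3 -m jog '[[[0,0,0,0,0,0.03,0.03],[0,0,0,0,0,0.06,0.03],[0,0,0,0,0,0.09,0.03],[0,0,0,0,0,0.115,0.03],[0,0,0,0,0,0.13,0.03],[0,0,0,0,0,0.136,0.03],[0,0,0,0,0,0.136,0.03],[0,0,0,0,0,0.136,0.03]]]'; python3 -m jog '[[[0,0,0,0,0,0.001,0.03],[0,0,0,0,0,0.002,0.03],[0,0,0,0,0,0.003,0.03],[0,0,0,0,0,0.003,0.03]]]'; python3 -m jog '[[[0,0,0,0,0,0.001,0.03],[0,0,0,0,0,0.002,0.03],[0,0,0,0,0,0.002,0.03]]]'
```

```text
clock: 21.2
ee_pos: [460.5, -264.5, 49.3]
ee_rot: [-0.0, 0.707, -0.707, 0.001]
ft_force: [0.8, 0.9, -1.9]
opening: 56.7
grip_force: 65.0
clock: 21.53
ee_pos: [459.9, -264.8, 45.7]
ee_rot: [0.0, -0.707, 0.707, -0.0]
ft_force: [0.1, 0.6, -3.3]
opening: 57.1
grip_force: 65.0
clock: 21.78
ee_pos: [459.9, -265.0, 44.1]
ee_rot: [0.0, -0.707, 0.707, -0.0]
ft_force: [-1.4, 0.2, 3.0]
opening: 56.5
grip_force: 65.6
```

Contact again at z 44. I'll release, rise and head back to tin 1 at (472, 118).

```bash
python3 -m jog '[[[0,0,0,0,0,0,0.058],[0,0,0,0,0,0,0.065],[0,0,0,0,0,0,0.075],[0,0,0,0,0,0,0.085],[0,0,0,0,0,0,0.085],[0,0,0,0,0,-0.03,0.085],[0,0,0,0,0,-0.07,0.085],[0,0,0,0,0,-0.11,0.085],[0,0,0,0,0,-0.13,0.085],[0,0,0,0,0,-0.13,0.085]]]'; python3 -m jog '[[[0,0,0,-0.383,-0.012,0,0.085],[0,0,0,-0.383,-0.012,0,0.085],[0,0,0,-0.383,-0.012,0,0.085],[0,0,0,-0.383,-0.012,0,0.085],[0,0,0,-0.383,-0.012,0,0.085],[0,0,0,-0.383,-0.012,0,0.085],[0,0,0,-0.383,-0.012,0,0.085],[0,0,0,-0.383,-0.012,0,0.085],[0,0,0,-0.383,-0.012,0,0.085],[0,0,0,-0.383,-0.012,0,0.085]]]'; python3 -m jog '[[[0,0,0,0,0,0.02,0.085],[0,0,0,0,0,0.04,0.085],[0,0,0,0,0,0.04,0.085],[0,0,0,0,0,0.04,0.085]]]';  python3 - <<'E'
from h import *
from scipy.spatial.transform import Rotation as R
o=ctrl.get_obs(); q=o["ee_rot"]; T=np.eye(4); T[:3,:3]=R.from_quat([q[1],q[2],q[3],q[0]]).as_matrix(); T[:3,3]=o["ee_pos"]
c=eyes.capture("wrist"); P,ok=pts(c)
X=(P@np.array(c["mount"]).T@T.T)[...,:3]
m=(ok&(X[...,2]>84)&(X[...,2]<97)&(X[...,0]>425)&(X[...,0]<530)&(X[...,1]>75)&(X[...,1]<362)).astype(np.uint8)
k,l,s,ce=cv2.connectedComponentsWithStats(m)
for i in range(1,k):
    if s[i,4]>100:
        q=X[l==i]; print(ce[i].round(),s[i,4],cv2.minEnclosingCircle(q[:,:2].astype(np.float32)),np.ptp(q,0).round())
c=eyes.capture("top"); cv2.imwrite("pics/t2.png",cv2.resize(c["img"][180:330,180:440],None,fx=3,fy=3))
E
python3 d.py "[471,118,43]"
```

```text
clock: 22.62
ee_pos: [462.5, -266.2, 179.4]
ee_rot: [0.002, -0.707, 0.707, -0.005]
ft_force: [0.2, 0.5, -0.2]
opening: 85.2
grip_force: 0.0
clock: 23.45
ee_pos: [471.9, 123.1, 172.9]
ee_rot: [-0.0, 0.708, -0.706, -0.0]
ft_force: [-0.2, 0.4, -0.0]
opening: 85.0
grip_force: 0.0
clock: 23.78
ee_pos: [471.3, 117.6, 132.7]
ee_rot: [-0.001, -0.707, 0.707, 0.0]
ft_force: [-0.2, 0.1, 0.4]
opening: 84.9
grip_force: 0.0
[322. 269.] 8423 ((471.14239501953125, 117.60559844970703), 29.20145606994629) [57. 58. 10.]
pos [472.7 118.  134.4] turn [-0.09  0.01 -0.05] op 84.9 F [-0.    0.13  0.06] t 23.88
[471,118,43] shift mm [ 0.1  1.8 91.4]
```

View pics/t2.png

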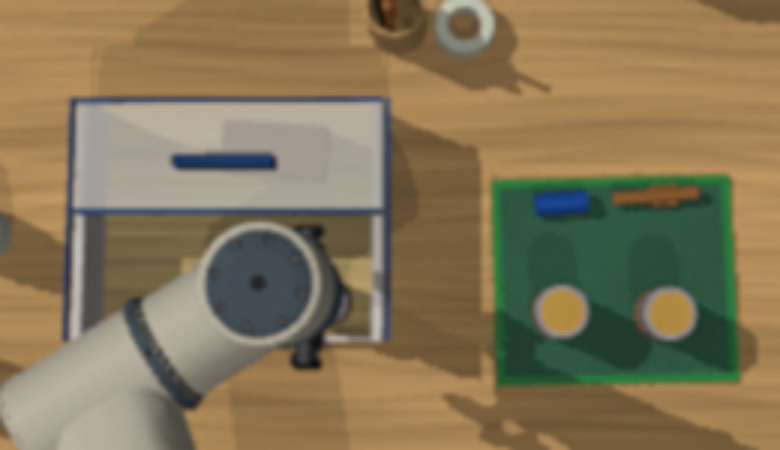

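Both light tins stand on the mat (lids at px 562,311 and 668,313 in the crop), the cover is still open, and tin 1 is right under the gripper. I'll grip it and lift.

```bash
python3 -m jog '[[[0,0,0,0,0.001,0.03,0.085],[0,0,0,0,0.001,0.06,0.085],[0,0,0,0,0.001,0.085,0.085],[0,0,0,0,0.001,0.091,0.085],[0,0,0,0,0.001,0.091,0.085],[0,0,0,0,0.001,0.091,0.07],[0,0,0,0,0.001,0.091,0.055],[0,0,0,0,0.001,0.091,0.03],[0,0,0,0,0.001,0.091,0.03],[0,0,0,0,0.001,0.091,0.03]]]' && python3 -m jog '[[[0,0,0,0,0,-0.02,0.03],[0,0,0,0,0,-0.05,0.03],[0,0,0,0,0,-0.09,0.03],[0,0,0,0,0,-0.13,0.03],[0,0,0,0,0,-0.16,0.03],[0,0,0,0,0,-0.185,0.03],[0,0,0,0,0,-0.2,0.03],[0,0,0,0,0,-0.2,0.03],[0,0,0,0,0,-0.2,0.03],[0,0,0,0,0,-0.2,0.03]]]'; python3 -m jog '[[[0,0,0,0,0,0,0.03],[0,0,0,0,0,0,0.03],[0,0,0,0,0,0,0.03],[0,0,0,0,0,0,0.03],[0,0,0,0,0,0,0.03],[0,0,0,0,0,0,0.03]]]'; python3 - <<'E'
from h import *
c=eyes.capture("scene"); cv2.imwrite("pics/s2.png",c["img"][60:320,180:560])
E
```

```text
clock: 24.72
ee_pos: [472.2, 118.8, 44.6]
ee_rot: [0.002, -0.707, 0.707, -0.001]
ft_force: [-2.8, 0.0, 5.6]
opening: 56.9
grip_force: 63.5
clock: 25.55
ee_pos: [469.7, 118.0, 240.4]
ee_rot: [-0.001, -0.707, 0.707, 0.001]
ft_force: [-0.6, 0.4, -7.5]
opening: 56.9
grip_force: 66.6
clock: 26.05
ee_pos: [470.9, 118.2, 242.1]
ee_rot: [-0.0, -0.707, 0.707, 0.0]
ft_force: [-1.1, -0.6, -6.4]
opening: 57.0
grip_force: 66.6
```

View pics/s2.png

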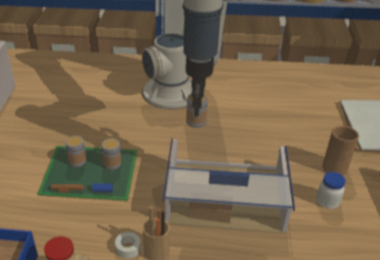

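The heavy tin is held upright and still in the fingers (crop px 198,112), with its underside at about 204 mm. The other two tins stand on the mat (px 77,150 and 111,153) and the cover is open, so I'm handing in.

```bash
python3 -c "
from rig import hand_in; print(hand_in())"
```

```text
the job is handed in; nothing more can be done
None
```

The job is handed in at about 26 s of the allowed 72 s: the cover is fully back, the two lighter tins (about 2 N and 3.4 N) stand on the mat, and the heaviest (about 6.1 N, 0.62 kg) is held upright about 20 cm above the bench; the hand-in returned no verdict.

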